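Lock a reagent cartridge into the rack of a nucleic acid extractor

ROBOT

A 7-joint arm with a two-finger parallel gripper is mounted at the origin on the work surface. World frame = base frame: x ahead of the robot, y to its left, z up, the work surface at z = 0. Lengths are in m, angles in rad, forces in N, time in s.
With the tool pointing down it reaches from about 0.425 to 0.925 m from the base axis. Payload 6.8 kg.
Tool frame: the origin (TCP) lies on the front face of the gripper's body, between the roots of the fingers; the fingertips stand 73 mm ahead of it and the grasp point (between the pads) lies 54 mm ahead of it; z points along the fingers, y is the line along which they close (so a half turn about z gives the same grasp; the last joint's range is limited). The gripper opens to 85 mm and grips with 20 to 120 N. Pads are 22 mm wide; open, the fingers measure 114 mm over their backs; the gripper's body (76 mm by 85 mm) begins 54 mm behind the grasp point. The pads swing forward as they close: fully open they stand 13 mm farther back than shut.
Start: joints at [-1.301, 0.477, 0.022, 1.555, -0.011, 1.109, -0.083], TCP at [0.249, 0.627, 0.304] pointing down, gripper open.
Joint ranges: [-2.96, 2.96], [-0.34, 2.1], [-1.41, 1.46], [0.24, 2.44], [-1.37, 4.51], [0.17, 1.92], [-2.96, 2.96]. Speed limits (rad/s): [2.39, 2.39, 3.14, 3.14, 3.14, 3.14, 3.14].

INTERFACE

Orientations are given as a rotation vector (axis times angle).
In Python, from cell import sense, camera, calibration, order gives the robot as it stands.
- The arm moves only by the tool step_arm, never from a script. Its argument "moves" is a list of rows, each an object of numbers: "x", "y", "z": the shift along the tool's x, y, z scaled (see below); "rx", "ry", "rz": the turn, a rotation vector about the tool's x, y, z scaled (see below); "gripper": the gripper command: -1 is shut, 1 is fully open, values between are in proportion. In form: [{"x": .., "y": .., "z": .., "rx": .., "ry": .., "rz": .., "gripper": ..}, ...]. A call has 1 to 12 rows; each row shifts and turns the commanded pose from where the row before left it, along the tool's axes as they then stand; what a row does not reach is not made up. The controller multiplies each number of a shift by 30 cm and each number of a turn by 180 degrees. A row lasts 1/8 s, in which the tool goes at most 62.5 mm and 10.7 degrees, less where a joint would pass 70% of its speed; a pose out of reach is approached as far as the arm can. A call with a number of a shift or a turn outside -1 to 1 is refused whole. A call with a gripper value outside its range is refused whole. The fingers move at their own pace and stop on an object; "squeeze" is the grip in N (left out, the last holds). Time passes only in rows, so rows that do not move let the fingers close. It gives the time, the measured TCP pose, the force, the opening and the grip force at its end, in the units of the state.
- sense(): the state, without advancing time (a new reading comes with each control period).
- camera(name): name is "scene" or "side" or "wrist"; returns the picture (480x640x3 uint8, red, green, blue); there is no depth.
- calibration(name): a dict with "intrinsics" (3x3 intrinsics, pixels), "xyz" and "orientation" of the camera in the world. Camera axes: x right, y up, looking along -z (the intrinsics and any distortion apply to the point x, -y, -z); pixel columns grow to the right and rows downward; lengths in m; the calibration is good to about 2 mm. A picture is of the moment at which its call begins: read the wrist's pose just before it. calibration takes no time and is no camera call; for the wrist camera it gives the pose at the moment of the call.
- order.sign_off(): hands the job in; it is judged then, once.
The state is a dict: "clock": time; "qpos": joint angles; "joint_vel": joint speeds; "tau": joint torques, N m; "position": TCP position; "tool_rot": TCP orientation; "force": force on the tool from outside, world axes, zero at the start; "torque": the same for the moment, N m; "width": finger opening in m; "grip_force": force on a finger pad.
Only numpy, scipy, OpenCV 4.12 (cv2) and the standard library are available. Lean on these libraries where they do the work, as an engineer would, in place of code of your own. Each camera call takes 0.05 s, during which the arm holds its last target. There are 200 camera calls.

TASK

Load the loose reagent cartridge into the empty left-hand lane of the rack: keep it upright, enter it blue tongue first from the lane's open end with its foot under the lips, and slide it in by feel until the orange sprung catch rides over the blue lug and clicks down behind it. Then tug it back firmly enough to feel the catch hold (about 5 N), and leave it locked there. Never press it on the catch or end stop with more than 22 N, and leave the kit box, well plate and tip box where they are.

Things in the scene. Friction and masses are not known exactly. Their poses are not given: they have to be found in the camera images.
- cartridge_mid (a point): Middle of the loose white reagent cartridge (110 long, 30 wide, 58 high, 0.12 kg, standing on the bench), 29 above its underside; x points to its blue tongue end, z up. Foot: flange 30 wide, 4 thick, x -55 to 55, front corners tapered. Grip the tall block by its flat sides: 22 wide (y -11 to 11), x -55 to 9, from 4 to 58 above the underside.
- lug (a point): Top rear edge of the blue lug on the cartridge's tongue, 20 ahead of the middle and 15 above the underside. The tongue's top is 8 above the underside. The lug is 16 wide: ramp rising from x 53 to 39 of the cartridge, flat top, upright back face here, which the catch drops behind.
- rack: Fixed two-lane cartridge rack, 265 by 140. Origin on the bench, 150 from its open (mouth) end; x points into the lanes, y left, z up. Lane floors 10 above the bench, from x -150; lane centres y +30 (empty), y -30 (holds a like cartridge). Across the far end a clamped aluminium end bar, 14 high, is the stop and carries the catches. Its setting varies by 12 either way and is not measured.
- lane_entry (a point): Floor of the left-hand lane on its centre line where its straight walls begin (rack x -45); axes as the rack. Walls 32 apart, 9 high, x 0 to 90 from here, flared to 48 apart at x -30. Black lips 25 apart, x 5 to 90 (lead-in sloping up from x 5 to -7), undersides 6 and tops 9 above the floor, hold the foot down. Floor reaches back to x -105.
- catch (a joint): Orange sprung catch of that lane, on the end bar: 0 = down, about 0.1 rad while it rides on the lug (last 30 mm or so of travel), 0 again once clicked. It clicks with the cartridge's middle between 44 and 69 beyond point lane_entry, depending on the bar: feel for it. Buffer (12 N/mm) 1.5 past the click, hard stop 2 beyond. Climbing takes 5 to 12 N, riding 4 to 9 N, then the push drops at the click.
- kit_box: Bystander: orange and white kit box, 150 by 100 by 62, origin under its centre.
- well_plate: Bystander: white deep-well plate, 128 by 85 by 41, origin under its centre.
- tip_box: Bystander: blue tip box with clear lid, 120 by 80 by 52, origin under its centre.

How it is judged:
On the way, in this order (a step that is already met when the one before it is completed fails the run):
1. the cartridge stands in the left-hand lane with its foot entered under the lips (x of cartridge_mid in the frame of rack above -0.08 m and y of cartridge_mid in the frame of rack between 0.026 and 0.034 m and z of cartridge_mid in the frame of rack between 0.034 and 0.044 m), for 0.05 s.
2. the catch has clicked down behind the lug (x of cartridge_mid in the frame of rack above -0.004 m and value of joint catch below 0.03 rad), for 0.1 s.
3. the cartridge is tugged back against the closed catch with at least 2 N (contact force between cartridge and catch above 2 N and value of joint catch below 0.03 rad), for 0.1 s.
At the end, for the whole second after the job is handed in: Cartridge locked in the left-hand lane and at rest: its middle 26 to 34 mm left of the rack's centre line, deeper than x = -4 mm in the rack's frame, foot on the lane floor (within 5 mm), upright within 0.06 rad, catch down (below 0.03 rad) behind the lug (all of step 2 and y of cartridge_mid in the frame of rack between 0.026 and 0.034 m and z of cartridge_mid in the frame of rack below 0.044 m and angle between cartridge_mid's own z axis and vertical below 0.06 rad and linear speed of cartridge below 0.01 m/s); the robot touches nothing.
It fails at once if the cartridge is pressed on the end stop or the catch with more than 22 N (contact force between cartridge and end_bar above 22 N).
It fails at once if the cartridge is tipped by more than 0.5 rad (angle between cartridge_mid's own z axis and vertical above 0.5 rad).
It fails at once if a bystander is moved by more than 15 mm (distance of any of kit_box, well_plate, tip_box from where it was at the start of the episode above 0.015 m).
It also fails if it takes over 64 s, if anything falls off the work surface, if the arm or the gripper's body presses on something with over 40 N, if the wrist force passes 120 N, or if a joint passes its speed limit or range.

## Working session

There is one attempt and no reset: what is moved stays moved. The work goes in short steps, Python scripts to look and compute and a tool call to move; the robot and the scene stay as the last step left them, time stands still between calls to the robot, and variables do not carry over. Pictures are saved under pics/ and viewed, at most 10 in all, crops included, and the job is handed in when it is done.

Besides the shell and the picture viewer there is one more tool, called after ">>>" by a JSON object that holds its "op" and its "data", one argument or row to a line. step_arm: Moves the arm, as the interface text tells. Its arguments: {"type":"object","properties":{"moves":{"type":"array"},"squeeze":{"type":"number"}},"required":["moves"]}

```bash
ls; mkdir -p pics; cat > h.py <<'E'
import numpy as np, cv2, json
from cell import sense, camera, calibration, order
from scipy.spatial.transform import Rotation as R
def rot(o):
    o=np.array(o,float); return o if o.shape==(3,3) else (R.from_rotvec(o) if o.size==3 else R.from_quat(o)).as_matrix()
def ray(c,u,v):
    K=np.array(c["intrinsics"]); d=np.linalg.inv(K)@[u,v,1]
    return np.array(c["xyz"],float), rot(c["orientation"])@(d*[1,-1,-1])
def plane(c,u,v,z):
    o,d=ray(c,u,v); return o+d*(z-o[2])/d[2]
def proj(c,p):
    q=rot(c["orientation"]).T@(np.array(p)-np.array(c["xyz"]))*[1,-1,-1]; q=np.array(c["intrinsics"])@q; return q[:2]/q[2]
def tri(*cs):
    A=0;b=0
    for c,u,v in cs:
        o,d=ray(c,u,v); d=d/np.linalg.norm(d); P=np.eye(3)-np.outer(d,d); A=A+P; b=b+P@o
    x=np.linalg.solve(A,b); res=[np.linalg.norm((np.eye(3)-np.outer(d/np.linalg.norm(d),d/np.linalg.norm(d)))@(x-o)) for o,d in [ray(*t) for t in cs]]
    return x,res
def snap(n,f):
    c=calibration(n); im=camera(n); cv2.imwrite(f"pics/{f}.png",im[:,:,::-1]); json.dump({k:np.array(v).tolist() for k,v in c.items() if not isinstance(v,str)},open(f"pics/{f}.json","w")); return im,c
E
python3 - <<'E'
from h import *
print(sense())
for n in ("scene","side","wrist"):
    im,c=snap(n,n+"0"); print(n,c)
E
```

```text
pics
{'clock': 0.0, 'qpos': array([-1.30112801,  0.4778346 ,  0.02235838,  1.55643217, -0.01149706,
        1.10930233, -0.08312994]), 'joint_vel': array([-0.00107558, -0.00115473, -0.00166343, -0.00091152,  0.00250334,
       -0.00151297,  0.00161286]), 'tau': array([-2.83004838e-04, -5.96442747e+01,  1.60804007e+00, -2.81188130e+01,
        1.25383178e-02,  9.26323322e-03,  3.42602482e-05]), 'position': array([0.24882019, 0.62698078, 0.30291096]), 'tool_rot': array([-5.89873395e-01, -3.08551387e+00,  2.88575878e-03]), 'force': array([-0.28342705,  0.74617088,  0.89049543]), 'torque': array([ 0.04144147, -0.00610351, -0.00458019]), 'grip_force': 0.0, 'width': 0.0853240604035297}
scene {'intrinsics': array([[505.01473137,   0.        , 318.29347337],
       [  0.        , 505.01473137, 243.65089798],
       [  0.        ,   0.        ,   1.        ]]), 'xyz': array([ 1.2505692 , -0.08794681,  1.14475041]), 'orientation': array([0.42626615, 0.40891477, 1.4473096 ])}
side {'intrinsics': array([[486.60862472,   0.        , 323.743416  ],
       [  0.        , 486.60862472, 241.27598092],
       [  0.        ,   0.        ,   1.        ]]), 'xyz': array([0.34077118, 0.60286987, 0.88277421]), 'orientation': array([ 0.20129406, -0.95856348, -2.62597164])}
wrist {'intrinsics': array([[385.37350406,   0.        , 317.83565058],
       [  0.        , 385.37350406, 237.6646049 ],
       [  0.        ,   0.        ,   1.        ]]), 'xyz': array([0.17946391, 0.65524341, 0.3724557 ]), 'orientation': array([-0.26445683, -0.17740877,  1.18347231])}
```

View pics/scene0.png

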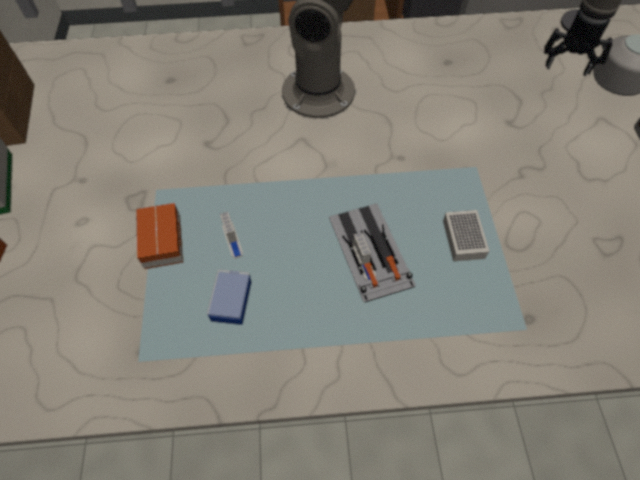

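View pics/side0.png

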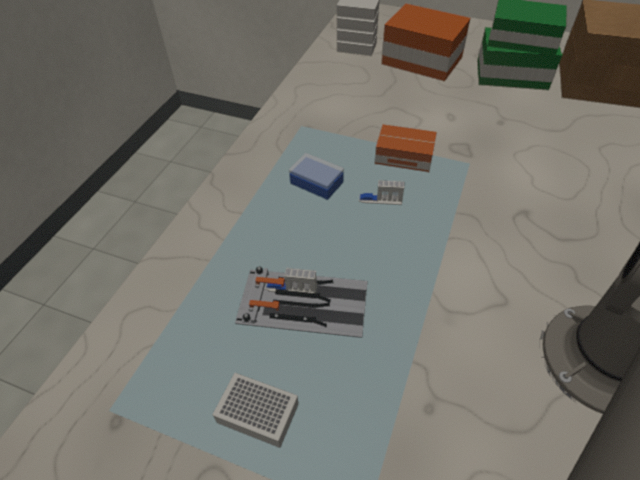

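Scene: the cartridge is at about (231,235) with its blue tongue towards (238,256). The rack corners are near (330,214), (377,205), (413,290) and (366,300), and the empty lane is the image-right one, with its mouth towards the robot. Side: the same layout, with the cartridge at (384,195) and the rack at (303,303).

```bash
python3 - <<'E'
from h import *
C={}
for n in ("scene","side"):
    c=C[n]=calibration(n); im=cv2.imread(f"pics/{n}0.png"); h=cv2.cvtColor(im,cv2.COLOR_BGR2HSV)
    m=cv2.inRange(h,(108,170,60),(125,255,255)); k,l,s,ce=cv2.connectedComponentsWithStats(m)
    for i in range(1,k):
        if s[i,4]>15:
            print(n,s[i],ce[i],plane(c,*ce[i],.01).round(3))
c=C["scene"]
for u,v in [(330,214),(377,205),(414,290),(366,300)]: print("rack scene",plane(c,u,v,.01).round(3))
for u,v in [(366,335),(368,278),(238,323),(247,268)]: print("rack side",plane(C["side"],u,v,.01).round(3))
print("cart white end", plane(c,226,213,.058))
print(tri((c,226,212),(C["side"],404,183)))
E
```

```text
scene [232 243   7  12  37] [235.02702703 248.45945946] [ 0.569 -0.263  0.01 ]
scene [211 317  31   6  75] [226.77333333 319.84      ] [ 0.767 -0.282  0.01 ]
side [361 194  15   5  36] [368.11111111 195.72222222] [ 0.569 -0.264  0.01 ]
rack scene [ 0.483 -0.006  0.01 ]
rack scene [0.465 0.125 0.01 ]
rack scene [0.728 0.18  0.01 ]
rack scene [0.744 0.058 0.01 ]
rack side [0.451 0.12  0.01 ]
rack side [ 0.491 -0.017  0.01 ]
rack side [0.707 0.185 0.01 ]
rack side [0.755 0.051 0.01 ]
cart white end [ 0.48813248 -0.27922117  0.058     ]
(array([ 0.48718981, -0.27962878,  0.06409831]), [np.float64(0.002106426969095885), np.float64(0.0021064269690959417)])
```

```bash
cat >> h.py <<'E'
def yawrot(yaw):  # tool down, tool x at yaw
    x=np.array([np.cos(yaw),np.sin(yaw),0]); z=np.array([0,0,-1.]); return np.stack([x,np.cross(z,x),z],1)
def plan(p1,yaw,n):
    s=sense(); p=np.array(s["position"]); M=rot(s["tool_rot"]); T=yawrot(yaw)
    w=R.from_matrix(M.T@T).as_rotvec()/n; d=(np.array(p1)-p)/n
    for i in range(n):
        Mi=M@R.from_rotvec(w*i).as_matrix()
        print(json.dumps(dict(zip(["x","y","z","rx","ry","rz"],np.r_[Mi.T@d/.3,w/np.pi].round(4).tolist()))))
E
python3 - <<'E'
from h import *
s=sense(); M=rot(s["tool_rot"]); c=calibration("wrist"); Cw=rot(c["orientation"])
print("cam in tool",M.T@(np.array(c["xyz"])-s["position"]), "view",M.T@-Cw[:,2], "xr",M.T@Cw[:,0])
print(proj(c,s["position"]+M@[0,0,.054]))
plan([0.53,0.10,0.32],0.233,12)
E
```

```text
cam in tool [ 0.07484889  0.00053775 -0.06946021] view [-2.95444011e-01 -1.19211351e-04  9.55360048e-01] xr [-4.53185877e-04  9.99999897e-01 -1.53656359e-05]
[316.44417202 334.05370717]
{"x": -0.1266, "y": -0.1073, "z": -0.0045, "rx": -0.0, "ry": 0.0, "rz": 0.0671}
{"x": -0.1463, "y": -0.0784, "z": -0.0045, "rx": -0.0, "ry": 0.0, "rz": 0.0671}
{"x": -0.1594, "y": -0.0461, "z": -0.0046, "rx": -0.0, "ry": 0.0, "rz": 0.0671}
{"x": -0.1655, "y": -0.0117, "z": -0.0046, "rx": -0.0, "ry": 0.0, "rz": 0.0671}
{"x": -0.1643, "y": 0.0232, "z": -0.0046, "rx": -0.0, "ry": 0.0, "rz": 0.0671}
{"x": -0.1558, "y": 0.0571, "z": -0.0046, "rx": -0.0, "ry": 0.0, "rz": 0.0671}
{"x": -0.1404, "y": 0.0885, "z": -0.0047, "rx": -0.0, "ry": 0.0, "rz": 0.0671}
{"x": -0.1188, "y": 0.1159, "z": -0.0047, "rx": -0.0, "ry": 0.0, "rz": 0.0671}
{"x": -0.0919, "y": 0.1382, "z": -0.0047, "rx": -0.0, "ry": 0.0, "rz": 0.0671}
{"x": -0.0609, "y": 0.1544, "z": -0.0047, "rx": -0.0, "ry": 0.0, "rz": 0.0671}
{"x": -0.0272, "y": 0.1637, "z": -0.0047, "rx": -0.0, "ry": 0.0, "rz": 0.0671}
{"x": 0.0077, "y": 0.1658, "z": -0.0047, "rx": -0.0, "ry": 0.0, "rz": 0.0671}
```

>>> {"op": "step_arm", "data": {
  "moves": [
    {"x": -0.127, "y": -0.107, "rz": 0.058, "gripper": 1},
    {"x": -0.144, "y": -0.083, "rz": 0.058, "gripper": 1},
    {"x": -0.155, "y": -0.056, "rz": 0.058, "gripper": 1},
    {"x": -0.163, "y": -0.028, "rz": 0.058, "gripper": 1},
    {"x": -0.166, "y": 0.002, "rz": 0.058, "gripper": 1},
    {"x": -0.163, "y": 0.032, "rz": 0.058, "gripper": 1},
    {"x": -0.154, "y": 0.061, "rz": 0.058, "gripper": 1},
    {"x": -0.141, "y": 0.088, "rz": 0.058, "gripper": 1},
    {"x": -0.122, "y": 0.112, "rz": 0.058, "gripper": 1},
    {"x": -0.1, "y": 0.132, "rz": 0.058, "gripper": 1},
    {"x": -0.075, "y": 0.148, "rz": 0.058, "gripper": 1},
    {"x": -0.047, "y": 0.159, "rz": 0.058, "gripper": 1}
  ]
}}

```text
$.moves[0]: bad value
```

```bash
python3 - <<'E'
from h import *
print(sense()["qpos"])
plan([0.53,0.10,0.32],0.233,3)
E
```

```text
[-1.30112418  0.47764791  0.02231642  1.55620441 -0.0115163   1.10927878
 -0.0830844 ]
{"x": -0.5064, "y": -0.4292, "z": -0.0181, "rx": -0.0001, "ry": 0.0002, "rz": 0.2685}
{"x": -0.6572, "y": 0.093, "z": -0.0185, "rx": -0.0001, "ry": 0.0002, "rz": 0.2685}
{"x": -0.3674, "y": 0.5528, "z": -0.0188, "rx": -0.0001, "ry": 0.0002, "rz": 0.2685}
```

All seven keys are needed in each row.

>>> {"op": "step_arm", "data": {
  "moves": [
    {"x": -0.127, "y": -0.107, "z": 0, "rx": 0, "ry": 0, "rz": 0.058, "gripper": 1},
    {"x": -0.144, "y": -0.083, "z": 0, "rx": 0, "ry": 0, "rz": 0.058, "gripper": 1},
    {"x": -0.155, "y": -0.056, "z": 0, "rx": 0, "ry": 0, "rz": 0.058, "gripper": 1},
    {"x": -0.163, "y": -0.028, "z": 0, "rx": 0, "ry": 0, "rz": 0.058, "gripper": 1},
    {"x": -0.166, "y": 0.002, "z": 0, "rx": 0, "ry": 0, "rz": 0.058, "gripper": 1},
    {"x": -0.163, "y": 0.032, "z": 0, "rx": 0, "ry": 0, "rz": 0.058, "gripper": 1},
    {"x": -0.154, "y": 0.061, "z": 0, "rx": 0, "ry": 0, "rz": 0.058, "gripper": 1},
    {"x": -0.141, "y": 0.088, "z": 0, "rx": 0, "ry": 0, "rz": 0.058, "gripper": 1},
    {"x": -0.122, "y": 0.112, "z": 0, "rx": 0, "ry": 0, "rz": 0.058, "gripper": 1},
    {"x": -0.1, "y": 0.132, "z": 0, "rx": 0, "ry": 0, "rz": 0.058, "gripper": 1},
    {"x": -0.075, "y": 0.148, "z": 0, "rx": 0, "ry": 0, "rz": 0.058, "gripper": 1},
    {"x": -0.047, "y": 0.159, "z": 0, "rx": 0, "ry": 0, "rz": 0.058, "gripper": 1}
  ]
}}

```text
clock: 1.65
position: [0.5241, 0.0962, 0.3039]
tool_rot: [-3.014, -0.886, -0.0]
force: [0.1, 0.3, 0.1]
width: 0.0855
grip_force: 0.0
```

```bash
python3 - <<'E'
from h import *
print(sense()["qpos"])
plan([0.53,0.10,0.32],0.233,3)
E
```

```text
[-0.83604295  0.27683844  0.65235079  1.92812231 -0.19882571  1.00039579
 -1.09319033]
{"x": 0.0078, "y": -0.0, "z": -0.0179, "rx": -0.0, "ry": -0.0, "rz": 0.0359}
{"x": 0.0077, "y": -0.0009, "z": -0.0179, "rx": -0.0, "ry": -0.0, "rz": 0.0359}
{"x": 0.0076, "y": -0.0017, "z": -0.0179, "rx": -0.0, "ry": -0.0, "rz": 0.0359}
```

>>> {"op": "step_arm", "data": {
  "moves": [
    {"x": 0.008, "y": 0, "z": -0.018, "rx": 0, "ry": 0, "rz": 0.036, "gripper": 1},
    {"x": 0.008, "y": 0, "z": -0.018, "rx": 0, "ry": 0, "rz": 0.036, "gripper": 1},
    {"x": 0.008, "y": 0, "z": -0.018, "rx": 0, "ry": 0, "rz": 0.036, "gripper": 1},
    {"x": 0, "y": 0, "z": 0, "rx": 0, "ry": 0, "rz": 0, "gripper": 1}
  ]
}}

```text
clock: 2.15
position: [0.5303, 0.101, 0.3202]
tool_rot: [3.119, 0.375, 0.001]
force: [-0.4, 0.1, 0.4]
width: 0.0854
grip_force: 0.0
```

```bash
python3 - <<'E'
from h import *
snap("wrist","w1"); print(sense()["qpos"])
plan([0.57,-0.272,0.28],0.2,9)
E
```

```text
[-0.89623965  0.28162817  0.72476188  1.89793066 -0.21513419  1.04076826
 -1.41157537]
{"x": -0.0185, "y": 0.1377, "z": 0.0148, "rx": 0.0, "ry": 0.0, "rz": 0.0014}
{"x": -0.0179, "y": 0.1378, "z": 0.0148, "rx": 0.0, "ry": 0.0, "rz": 0.0014}
{"x": -0.0173, "y": 0.1378, "z": 0.0148, "rx": 0.0, "ry": 0.0, "rz": 0.0014}
{"x": -0.0167, "y": 0.1379, "z": 0.0148, "rx": 0.0, "ry": 0.0, "rz": 0.0014}
{"x": -0.016, "y": 0.138, "z": 0.0148, "rx": 0.0, "ry": 0.0, "rz": 0.0014}
{"x": -0.0154, "y": 0.1381, "z": 0.0148, "rx": 0.0, "ry": 0.0, "rz": 0.0014}
{"x": -0.0148, "y": 0.1381, "z": 0.0148, "rx": 0.0, "ry": 0.0, "rz": 0.0014}
{"x": -0.0142, "y": 0.1382, "z": 0.0148, "rx": 0.0, "ry": 0.0, "rz": 0.0014}
{"x": -0.0136, "y": 0.1383, "z": 0.0148, "rx": 0.0, "ry": 0.0, "rz": 0.0014}
```

View pics/w1.png

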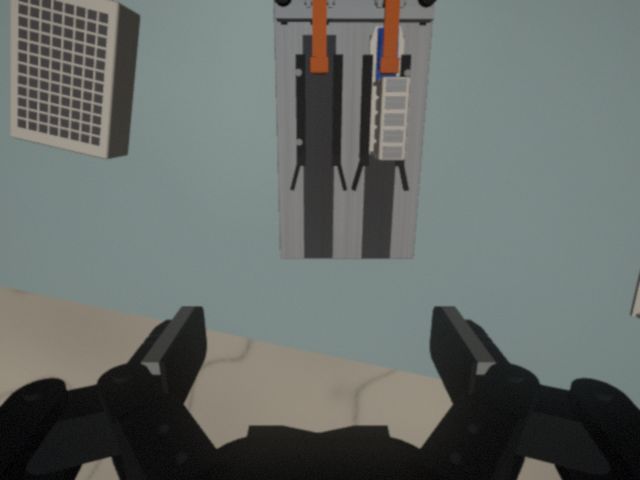

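The rack fills the top centre: the empty lane's floor strip is at u 304-333 with its mouth at v 258, its lips are at v 55-165, and its orange catch is at (319,40). The full lane is at its right.

```bash
cat >> h.py <<'E'
def lane(f,rows,u0,u1,z=.01,th=70):
    im=cv2.cvtColor(cv2.imread(f"pics/{f}.png"),cv2.COLOR_BGR2GRAY).astype(float); c=json.load(open(f"pics/{f}.json")); P=[];W=[]
    for v in rows:
        g=im[v,u0:u1]; k=np.where(g<th)[0]
        if len(k)<5: continue
        def sub(i,j): return i+(th-g[i])/(g[j]-g[i])*(j-i)
        a=sub(k[0],k[0]-1); b=sub(k[-1],k[-1]+1)
        A=plane(c,u0+a,v,z);B=plane(c,u0+b,v,z); P.append((A+B)/2); W.append(np.linalg.norm(A-B))
    P=np.array(P); m=P.mean(0); d=np.linalg.svd(P-m)[2][0]; d*=np.sign(d[0])
    return m,d,np.mean(W),np.std((P-m)@[-d[1],d[0],0])
E
python3 - <<'E'
from h import *
im=cv2.cvtColor(cv2.imread("pics/w1.png"),cv2.COLOR_BGR2GRAY); print(im[225,270:420:2]); print(im[245:270,318])
m,d,W,s=lane("w1",range(200,252),290,347); print(m,np.arctan2(d[1],d[0]),W,s)
c=json.load(open("pics/w1.json")); print(plane(c,318.5,258.3,.01))
E
```

```text
[134 134 134 134 133 119 125 124 122 122 124 124 124 126 124 124 120  76
  55  57  57  56  53  58  56  56  54  55  55  55  56  75 120 124 124 124
 125 123 118 120 123 123 124 122 120 124  95  59  56  53  58  56  55  56
  54  53  55  56  56  57  62 108 123 122 122 123 120 123 123 124 123 124
 122 125 133]
[ 59  57  59  59  58  56  57  57  58  58  59  57  70  97 123 130 132 133
 132 133 133 132 132 133 132]
[0.50261606 0.09417999 0.01      ] 0.23496510421935082 0.028011070186965262 7.208345955097889e-05
[0.46824948 0.08534346 0.01      ]
```

>>> {"op": "step_arm", "data": {
  "moves": [
    {"x": -0.018, "y": 0.138, "z": 0.015, "rx": 0, "ry": 0, "rz": 0.0014, "gripper": 1},
    {"x": -0.018, "y": 0.138, "z": 0.015, "rx": 0, "ry": 0, "rz": 0.0014, "gripper": 1},
    {"x": -0.017, "y": 0.138, "z": 0.015, "rx": 0, "ry": 0, "rz": 0.0014, "gripper": 1},
    {"x": -0.017, "y": 0.138, "z": 0.015, "rx": 0, "ry": 0, "rz": 0.0014, "gripper": 1},
    {"x": -0.016, "y": 0.138, "z": 0.015, "rx": 0, "ry": 0, "rz": 0.0014, "gripper": 1},
    {"x": -0.015, "y": 0.138, "z": 0.015, "rx": 0, "ry": 0, "rz": 0.0014, "gripper": 1},
    {"x": -0.015, "y": 0.138, "z": 0.015, "rx": 0, "ry": 0, "rz": 0.0014, "gripper": 1},
    {"x": -0.014, "y": 0.138, "z": 0.015, "rx": 0, "ry": 0, "rz": 0.0014, "gripper": 1},
    {"x": -0.014, "y": 0.138, "z": 0.015, "rx": 0, "ry": 0, "rz": 0.0014, "gripper": 1},
    {"x": 0, "y": 0, "z": 0, "rx": 0, "ry": 0, "rz": 0, "gripper": 1}
  ]
}}

```text
clock: 3.45
position: [0.5679, -0.2761, 0.279]
tool_rot: [3.125, 0.305, -0.002]
force: [0.4, 0.9, -0.2]
width: 0.0856
grip_force: 0.0
```

```bash
python3 - <<'E'
from h import *
snap("wrist","w2"); print(sense()["qpos"])
E
```

```text
[-0.17457303  0.51793432  0.73915916  1.72780236 -0.39341319  1.0512729
 -0.67494182]
```

View pics/w2.png

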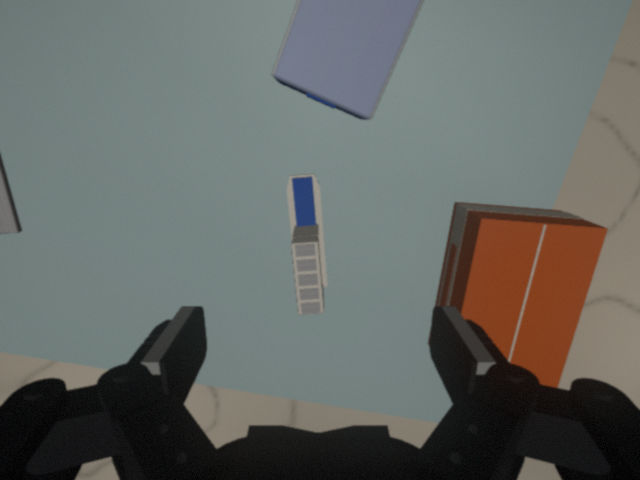

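The cartridge stands upright: block top from (294..318,243) to (298..323,314), blue tongue at (304,200), foot front at v 176, and the kit box 120 px to its right. I'll measure its axis now and its height from a second, nearer view.

```bash
cat >> h.py <<'E'
def cart(f,box):
    im=cv2.imread(f"pics/{f}.png"); h=cv2.cvtColor(im,cv2.COLOR_BGR2HSV); c=json.load(open(f"pics/{f}.json"))
    u0,u1,v0,v1=box
    m=cv2.inRange(h,(108,170,60),(125,255,255)); mm=m*0; mm[v0:v1,u0:u1]=m[v0:v1,u0:u1]
    pts=np.argwhere(mm)[:,::-1]; r=cv2.minAreaRect(pts.astype(np.float32)); print("blue",len(pts),pts.mean(0),cv2.boxPoints(r).round(1).tolist())
    w=cv2.inRange(h,(0,0,90),(180,60,255)); mm=w*0; mm[v0:v1,u0:u1]=w[v0:v1,u0:u1]; mm=cv2.morphologyEx(mm,cv2.MORPH_CLOSE,np.ones((7,7)))
    return c,mm,pts
E
python3 - <<'E'
from h import *
c,mm,p=cart("w2",(270,345,165,325))
for v in range(170,322,6):
    k=np.where(mm[v])[0]; print(v,(k[0],k[-1]) if len(k) else None, end="; ")
for nm,(u,v) in dict(fl=(294,243),fr=(318,243),bl=(298,314),br=(323,314)).items(): print(nm,plane(c,u,v,.058).round(4))
print("blue c",plane(c,*p.mean(0),.012))
a=(plane(c,294,243,.058)+plane(c,318,243,.058))/2;b=(plane(c,298,314,.058)+plane(c,323,314,.058))/2
print(a,b,np.linalg.norm(a-b),np.arctan2(*(a-b)[[1,0]]))
E
```

```text
blue 3 [301.         186.66666667] [[294.3999938964844, 182.8000030517578], [300.0, 180.0], [305.0, 190.0], [299.3999938964844, 192.8000030517578]]
170 (np.int64(270), np.int64(344)); 176 (np.int64(270), np.int64(344)); 182 (np.int64(270), np.int64(344)); 188 (np.int64(270), np.int64(344)); 194 (np.int64(270), np.int64(344)); 200 (np.int64(270), np.int64(344)); 206 (np.int64(270), np.int64(344)); 212 (np.int64(270), np.int64(344)); 218 (np.int64(270), np.int64(344)); 224 (np.int64(270), np.int64(344)); 230 (np.int64(270), np.int64(344)); 236 (np.int64(270), np.int64(344)); 242 (np.int64(270), np.int64(344)); 248 (np.int64(270), np.int64(344)); 254 (np.int64(270), np.int64(344)); 260 (np.int64(270), np.int64(344)); 266 (np.int64(270), np.int64(344)); 272 (np.int64(270), np.int64(344)); 278 (np.int64(270), np.int64(344)); 284 (np.int64(270), np.int64(344)); 290 (np.int64(270), np.int64(344)); 296 (np.int64(270), np.int64(344)); 302 (np.int64(270), np.int64(344)); 308 (np.int64(270), np.int64(344)); 314 (np.int64(270), np.int64(344)); 320 (np.int64(270), np.int64(344)); fl [ 0.5461 -0.2613  0.058 ]
fr [ 0.5497 -0.28    0.058 ]
bl [ 0.4848 -0.2756  0.058 ]
br [ 0.4889 -0.2963  0.058 ]
blue c [ 0.58315771 -0.25829086  0.012     ]
[ 0.54791146 -0.27067089  0.058     ] [ 0.48685176 -0.2859584   0.058     ] 0.06294437958681669 0.24532689276848266
```

```bash
python3 - <<'E'
from h import *
plan([0.52,-0.278,0.17],0.245,4)
E
```

```text
{"x": -0.0402, "y": -0.0044, "z": 0.0908, "rx": -0.0, "ry": 0.0001, "rz": -0.0038}
{"x": -0.0402, "y": -0.0049, "z": 0.0908, "rx": -0.0, "ry": 0.0001, "rz": -0.0038}
{"x": -0.0402, "y": -0.0054, "z": 0.0908, "rx": -0.0, "ry": 0.0001, "rz": -0.0038}
{"x": -0.0401, "y": -0.0059, "z": 0.0908, "rx": -0.0, "ry": 0.0001, "rz": -0.0038}
```

>>> {"op": "step_arm", "data": {
  "moves": [
    {"x": -0.04, "y": -0.005, "z": 0.091, "rx": 0, "ry": 0, "rz": -0.0038, "gripper": 1},
    {"x": -0.04, "y": -0.005, "z": 0.091, "rx": 0, "ry": 0, "rz": -0.0038, "gripper": 1},
    {"x": -0.04, "y": -0.005, "z": 0.091, "rx": 0, "ry": 0, "rz": -0.0038, "gripper": 1},
    {"x": -0.04, "y": -0.005, "z": 0.091, "rx": 0, "ry": 0, "rz": -0.0038, "gripper": 1},
    {"x": 0, "y": 0, "z": 0, "rx": 0, "ry": 0, "rz": 0, "gripper": 1},
    {"x": 0, "y": 0, "z": 0, "rx": 0, "ry": 0, "rz": 0, "gripper": 1}
  ]
}}

```text
clock: 4.25
position: [0.5225, -0.276, 0.1713]
tool_rot: [3.117, 0.388, 0.002]
force: [-0.1, 0.5, 0.9]
width: 0.0854
grip_force: 0.0
```

```bash
python3 - <<'E'
from h import *
im,c=snap("wrist","w3")
cv2.imwrite("pics/w3c.png",cv2.resize(im[120:420,220:420,::-1],None,fx=2,fy=2,interpolation=cv2.INTER_CUBIC))
E
```

```text
(no output)
```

View pics/w3c.png

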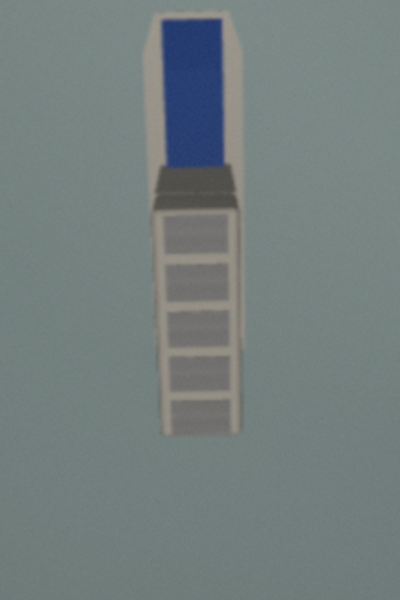

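Crop: block top front edge at (153..239,209), back edge at (161..243,435), blue tongue to (163..223,20), foot front at v 12, and the axis nearly along the tool's x.

```bash
python3 - <<'E'
from h import *
c=json.load(open("pics/w3.json")); c2=json.load(open("pics/w2.json")); f=lambda u,v:(220+u/2,120+v/2)
P={k:f(*q) for k,q in dict(fl=(153,209),fr=(239,209),bl=(161,435),br=(243,434)).items()}
Q=dict(fl=(294,243),fr=(318,243),bl=(298,314),br=(323,314))
for k in P: print(k,plane(c,*P[k],.058).round(4),"tri",tri((c,*P[k]),(c2,*Q[k])))
a,b=[(plane(c,*P[i],.058)+plane(c,*P[j],.058))/2 for i,j in(("fl","fr"),("bl","br"))]
yaw=np.arctan2(*(a-b)[[1,0]]); print(a,b,np.linalg.norm(a-b),yaw)
t=plane(c,*f(192,14),.004); d=np.array([np.cos(yaw),np.sin(yaw),0]); print("foot front c",t)
print("mid from block",a-.009*d,b+.055*d,"from foot",t-.055*d)
mid=((a-.009*d)+(b+.055*d)+(t-.055*d))/3; g=mid-.02*d; print(mid,g); plan([g[0],g[1],.089],yaw,4)
E
```

```text
fl [ 0.5457 -0.2593  0.058 ] tri (array([ 0.54197934, -0.26037649,  0.04512972]), [np.float64(0.0009865719557682047), np.float64(0.000986571955768311)])
fr [ 0.5509 -0.2798  0.058 ] tri (array([ 0.55258425, -0.27914604,  0.06587327]), [np.float64(0.0004515948339761821), np.float64(0.0004515948339760973)])
bl [ 0.4847 -0.2758  0.058 ] tri (array([ 0.48613623, -0.27555863,  0.06033189]), [np.float64(5.0533948992919904e-05), np.float64(5.053394899309461e-05)])
br [ 0.4905 -0.2972  0.058 ] tri (array([ 0.49162927, -0.29616338,  0.06154034]), [np.float64(0.0008497486254305385), np.float64(0.0008497486254304161)])
[ 0.54833559 -0.26951324  0.058     ] [ 0.48760807 -0.28652475  0.058     ] 0.06306523640772485 0.2731277753910594
foot front c [ 0.59167499 -0.25736584  0.004     ]
mid from block [ 0.53966921 -0.27194094  0.058     ] [ 0.54056932 -0.2716888   0.058     ] from foot [ 0.53871373 -0.2722018   0.004     ]
[ 0.53965075 -0.27194384  0.04      ] [ 0.52039212 -0.27733874  0.04      ]
{"x": -0.0022, "y": 0.0003, "z": 0.0689, "rx": 0.0001, "ry": -0.0002, "rz": -0.002}
{"x": -0.0022, "y": 0.0003, "z": 0.0689, "rx": 0.0001, "ry": -0.0002, "rz": -0.002}
{"x": -0.0022, "y": 0.0003, "z": 0.0689, "rx": 0.0001, "ry": -0.0002, "rz": -0.002}
{"x": -0.0021, "y": 0.0003, "z": 0.0689, "rx": 0.0001, "ry": -0.0002, "rz": -0.002}
```

>>> {"op": "step_arm", "data": {
  "moves": [
    {"x": -0.0022, "y": 0, "z": 0.069, "rx": 0, "ry": 0, "rz": -0.002, "gripper": 1},
    {"x": -0.0022, "y": 0, "z": 0.069, "rx": 0, "ry": 0, "rz": -0.002, "gripper": 1},
    {"x": -0.0022, "y": 0, "z": 0.069, "rx": 0, "ry": 0, "rz": -0.002, "gripper": 1},
    {"x": -0.0022, "y": 0, "z": 0.069, "rx": 0, "ry": 0, "rz": -0.002, "gripper": 1},
    {"x": 0, "y": 0, "z": 0, "rx": 0, "ry": 0, "rz": 0, "gripper": 1},
    {"x": 0, "y": 0, "z": 0, "rx": 0, "ry": 0, "rz": 0, "gripper": -1},
    {"x": 0, "y": 0, "z": 0, "rx": 0, "ry": 0, "rz": 0, "gripper": -1},
    {"x": 0, "y": 0, "z": 0, "rx": 0, "ry": 0, "rz": 0, "gripper": -1},
    {"x": 0, "y": 0, "z": 0, "rx": 0, "ry": 0, "rz": 0, "gripper": -1},
    {"x": 0, "y": 0, "z": 0, "rx": 0, "ry": 0, "rz": 0, "gripper": -1}
  ],
  "squeeze": 60
}}

```text
clock: 5.55
position: [0.5192, -0.2775, 0.0882]
tool_rot: [3.112, 0.425, 0.002]
force: [0.5, -0.1, 6.8]
width: 0.0215
grip_force: 59.4
```

```bash
python3 - <<'E'
from h import *
print(sense()["qpos"])
plan([.4624,.0846,.19],.235,9)
E
```

```text
[-0.01525701  0.69190579  0.54307308  1.94005022 -0.56531643  0.6634476
 -0.41659657]
{"x": 0.0157, "y": -0.1348, "z": -0.0378, "rx": 0.0, "ry": -0.0, "rz": 0.0013}
{"x": 0.0152, "y": -0.1349, "z": -0.0378, "rx": 0.0, "ry": -0.0, "rz": 0.0013}
{"x": 0.0146, "y": -0.135, "z": -0.0378, "rx": 0.0, "ry": -0.0, "rz": 0.0013}
{"x": 0.0141, "y": -0.135, "z": -0.0377, "rx": 0.0, "ry": -0.0, "rz": 0.0013}
{"x": 0.0135, "y": -0.1351, "z": -0.0377, "rx": 0.0, "ry": -0.0, "rz": 0.0013}
{"x": 0.013, "y": -0.1351, "z": -0.0377, "rx": 0.0, "ry": -0.0, "rz": 0.0013}
{"x": 0.0124, "y": -0.1352, "z": -0.0377, "rx": 0.0, "ry": -0.0, "rz": 0.0013}
{"x": 0.0119, "y": -0.1352, "z": -0.0377, "rx": 0.0, "ry": -0.0, "rz": 0.0013}
{"x": 0.0113, "y": -0.1353, "z": -0.0377, "rx": 0.0, "ry": -0.0, "rz": 0.0013}
```

>>> {"op": "step_arm", "data": {
  "moves": [
    {"x": 0, "y": 0, "z": -0.17, "rx": 0, "ry": 0, "rz": 0, "gripper": -1},
    {"x": 0, "y": 0, "z": -0.17, "rx": 0, "ry": 0, "rz": 0, "gripper": -1},
    {"x": 0.0156, "y": -0.135, "z": 0, "rx": 0, "ry": 0, "rz": 0.0013, "gripper": -1},
    {"x": 0.015, "y": -0.135, "z": 0, "rx": 0, "ry": 0, "rz": 0.0013, "gripper": -1},
    {"x": 0.0146, "y": -0.135, "z": 0, "rx": 0, "ry": 0, "rz": 0.0013, "gripper": -1},
    {"x": 0.014, "y": -0.135, "z": 0, "rx": 0, "ry": 0, "rz": 0.0013, "gripper": -1},
    {"x": 0.0135, "y": -0.135, "z": 0, "rx": 0, "ry": 0, "rz": 0.0013, "gripper": -1},
    {"x": 0.013, "y": -0.135, "z": 0, "rx": 0, "ry": 0, "rz": 0.0013, "gripper": -1},
    {"x": 0.0124, "y": -0.135, "z": 0, "rx": 0, "ry": 0, "rz": 0.0013, "gripper": -1},
    {"x": 0.012, "y": -0.135, "z": 0, "rx": 0, "ry": 0, "rz": 0.0013, "gripper": -1},
    {"x": 0.0113, "y": -0.135, "z": 0, "rx": 0, "ry": 0, "rz": 0.0013, "gripper": -1},
    {"x": 0, "y": 0, "z": 0, "rx": 0, "ry": 0, "rz": 0, "gripper": -1}
  ]
}}

```text
clock: 7.05
position: [0.4613, 0.0879, 0.1892]
tool_rot: [-3.118, -0.377, 0.001]
force: [1.6, -0.7, -0.2]
width: 0.0215
grip_force: 59.1
```

```bash
python3 - <<'E'
from h import *
print(sense())
plan([.4624,.0846,.128],.235,3)
E
```

```text
{'clock': 7.05, 'qpos': array([-0.91588019,  0.37268659,  0.7266131 ,  2.17431002, -0.37722326,
        0.71978004, -1.26478942]), 'joint_vel': array([ 0.05091563, -0.00295863,  0.04458981,  0.00992647,  0.01566093,
       -0.00500717,  0.0361405 ]), 'tau': array([ -1.67539101, -34.96122479,   6.19273737, -19.7127825 ,
        -0.17669548,   0.07476527,  -0.4015273 ]), 'position': array([0.46131418, 0.08792521, 0.18921215]), 'tool_rot': array([-3.11802860e+00, -3.77006403e-01,  1.45644945e-03]), 'force': array([ 1.55904527, -0.6519962 , -0.23296061]), 'torque': array([-0.04406868,  0.02354207,  0.00930157]), 'grip_force': 59.098411202430725, 'width': 0.02153475221860542}
{"x": 0.0003, "y": 0.0039, "z": 0.068, "rx": -0.0001, "ry": 0.0001, "rz": 0.0006}
{"x": 0.0003, "y": 0.0039, "z": 0.068, "rx": -0.0001, "ry": 0.0001, "rz": 0.0006}
{"x": 0.0003, "y": 0.0039, "z": 0.068, "rx": -0.0001, "ry": 0.0001, "rz": 0.0006}
```

>>> {"op": "step_arm", "data": {
  "moves": [
    {"x": 0, "y": 0.003, "z": 0.068, "rx": 0, "ry": 0, "rz": 0.0003, "gripper": -1},
    {"x": 0, "y": 0.003, "z": 0.068, "rx": 0, "ry": 0, "rz": 0.0003, "gripper": -1},
    {"x": 0, "y": 0.002, "z": 0.068, "rx": 0, "ry": 0, "rz": 0.0003, "gripper": -1},
    {"x": 0, "y": 0, "z": 0, "rx": 0, "ry": 0, "rz": 0, "gripper": -1},
    {"x": 0, "y": 0, "z": 0, "rx": 0, "ry": 0, "rz": 0, "gripper": -1}
  ]
}}

```text
clock: 7.68
position: [0.4629, 0.0816, 0.1289]
tool_rot: [3.121, 0.361, 0.001]
force: [0.0, 0.1, -0.1]
width: 0.0216
grip_force: 59.1
```

```bash
python3 - <<'E'
from h import *
im,c=snap("wrist","w4"); s=sense(); print(s["position"],s["tool_rot"],s["force"])
E
```

```text
[0.46308256 0.08187686 0.12908428] [-3.12054924e+00 -3.61952945e-01 -1.60586702e-03] [-0.80005707  0.73202494 -1.34057033]
```

View pics/w4.png

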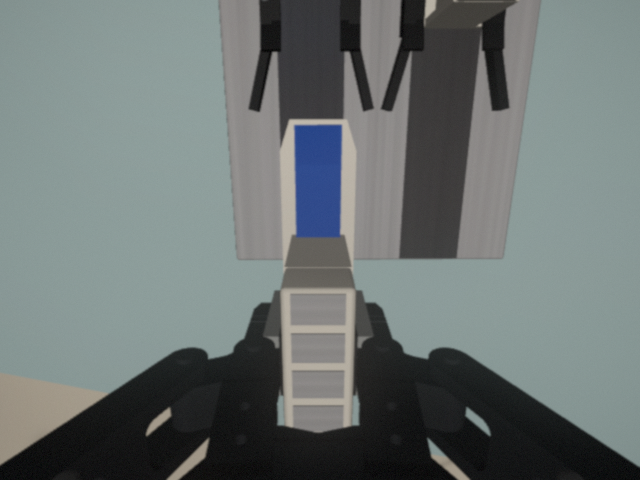

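The held cartridge's tongue is at (295..341, 125-237) with its foot front at v 120. The lane's floor strip ahead is at u 280-343, its flare tips at (255,108) and (367,108), and the mouth edge at v 258.

```bash
python3 - <<'E'
from h import *
im=cv2.imread("pics/w4.png"); c=json.load(open("pics/w4.json")); g=cv2.cvtColor(im,cv2.COLOR_BGR2GRAY)
m1,d1,W1,_=lane("w1",range(200,252),290,347)
m4,d4,W4,s4=lane("w4",range(62,95),273,345,.01,85); print("lane w4",m4,np.arctan2(d4[1],d4[0]),W4,s4,"w1",m1,np.arctan2(d1[1],d1[0]),W1)
n=np.array([-d1[1],d1[0],0]); print("w4 vs w1 lateral",(m4-m1)@n)
h=cv2.cvtColor(im,cv2.COLOR_BGR2HSV); b=cv2.inRange(h,(108,150,60),(125,255,255)); P=[]
for v in range(135,230,3):
    k=np.where(b[v,260:380])[0]
    if len(k)>20: P.append(plane(c,260+(k[0]+k[-1])/2,v,.045))
P=np.array(P); mm=P.mean(0); d=np.linalg.svd(P-mm)[2][0]; d*=np.sign(d[0]); print("tongue",mm,np.arctan2(d[1],d[0]),"lateral to lane",(mm-m4)@np.array([-d4[1],d4[0],0]))
# flare tips / block top symmetric check
F=(plane(c,319,120,.044)); print("foot front",F)
s=sense(); M=rot(s["tool_rot"]); print("foot front in tool",M.T@(F-s["position"]),"tongue in tool",M.T@(mm-s["position"]), "toolyaw",np.arctan2(M[1,0],M[0,0]), "tilt",M[:,2])
print("mouth",plane(c,312,258.5,.01))
# floor height from two views: mouth-edge right/left corners of rack
print(tri((json.load(open("pics/w1.json")),281,258.3),(c,238,259)),tri((json.load(open("pics/w1.json")),414,258.3),(c,504,259)))
E
```

```text
lane w4 [0.55351738 0.10626777 0.01      ] 0.236306320147293 0.029375999314041286 1.936195796597247e-05 w1 [0.50261606 0.09417999 0.01      ] 0.23496510421935082 0.028011070186965262
w4 vs w1 lateral -9.464302702775111e-05
tongue [0.51362464 0.09364252 0.045     ] 0.23148607615684955 lateral to lane -0.0029349748240291265
foot front [0.53679186 0.09857341 0.044     ]
foot front in tool [0.07548651 0.00061912 0.08516204] tongue in tool [0.05180674 0.00011609 0.08413766] toolyaw 0.23094826562223195 tilt [ 1.00154141e-03  2.38632975e-04 -9.99999470e-01]
mouth [0.46872083 0.08620263 0.01      ]
(array([0.45917608, 0.12363792, 0.00969599]), [np.float64(0.0003349563074851485), np.float64(0.00033495630748523055)]) (array([ 0.49053486, -0.01341499,  0.00604015]), [np.float64(0.00023339509396594812), np.float64(0.00023339509396599773)])
```

>>> {"op": "step_arm", "data": {
  "moves": [
    {"x": 0, "y": -0.0098, "z": 0, "rx": 0, "ry": 0, "rz": -0.0015, "gripper": -1},
    {"x": 0, "y": 0, "z": 0.04, "rx": 0, "ry": 0, "rz": 0, "gripper": -1},
    {"x": 0, "y": 0, "z": 0.04, "rx": 0, "ry": 0, "rz": 0, "gripper": -1},
    {"x": 0, "y": 0, "z": 0.016, "rx": 0, "ry": 0, "rz": 0, "gripper": -1},
    {"x": 0, "y": 0, "z": 0, "rx": 0, "ry": 0, "rz": 0, "gripper": -1},
    {"x": 0, "y": 0, "z": 0, "rx": 0, "ry": 0, "rz": 0, "gripper": -1},
    {"x": 0, "y": 0, "z": 0, "rx": 0, "ry": 0, "rz": 0, "gripper": -1}
  ]
}}

```text
clock: 8.6
position: [0.4621, 0.0851, 0.0998]
tool_rot: [-3.12, -0.37, -0.001]
force: [0.1, 0.5, -1.2]
width: 0.0209
grip_force: 59.1
```

```bash
cat >> h.py <<'E'
L0=np.array([.4687,.0862]);LY=.2355
def rackpose(off=.0205):
    s=sense(); M=rot(s["tool_rot"]); p=np.array(s["position"]); q=p+M@[off,0,.0882]; d=np.array([np.cos(LY),np.sin(LY)]); e=q[:2]-L0
    F=np.array(s["force"]); print("t %.2f mid along lane_entry %.1f lateral %.2f under-floor %.2f yaw %.4f tilt %s F along %.2f lat %.2f z %.2f grip %.1f"%(s["clock"],(e@d-.105)*1e3,(e@[-d[1],d[0]])*1e3,(q[2]-.01)*1e3,np.arctan2(M[1,0],M[0,0])-LY,M[:2,2].round(4),F[:2]@d,F[:2]@[-d[1],d[0]],F[2],s["grip_force"]), "tau", np.array(s["torque"]).round(2))
E
python3 -c "
from h import *
rackpose()
im,c=snap('wrist','w5')
m4,d4,W4,s4=lane('w5',range(45,70),270,350,.01,85); print(m4,W4,s4,np.arctan2(d4[1],d4[0]))
h=cv2.cvtColor(cv2.imread('pics/w5.png'),cv2.COLOR_BGR2HSV); b=cv2.inRange(h,(108,150,60),(125,255,255)); P=[]
for v in range(100,230,3):
    k=np.where(b[v,260:380])[0]
    if len(k)>20: P.append(plane(c,260+(k[0]+k[-1])/2,v,.018))
P=np.array(P); mm=P.mean(0); print(mm,'lat',(mm-m4)@np.array([-d4[1],d4[0],0]))
"
```

```text
t 8.60 mid along lane_entry -91.1 lateral 0.51 under-floor 1.60 yaw 0.0008 tilt [0.0004 0.0002] F along 0.18 lat 0.44 z -1.24 grip 59.1 tau [ 0.   -0.01 -0.  ]Traceback (most recent call last):
  File "<string>", line 5, in <module>
    m4,d4,W4,s4=lane('w5',range(45,70),270,350,.01,85); print(m4,W4,s4,np.arctan2(d4[1],d4[0]))
                ~~~~^^^^^^^^^^^^^^^^^^^^^^^^^^^^^^^^^^
  File "h.py", line 35, in lane
    a=sub(k[0],k[0]-1); b=sub(k[-1],k[-1]+1)
                          ~~~^^^^^^^^^^^^^^^
  File "h.py", line 34, in sub
    def sub(i,j): return i+(th-g[i])/(g[j]-g[i])*(j-i)
                                      ~^^^
IndexError: index 80 is out of bounds for axis 0 with size 80
```

>>> {"op": "step_arm", "data": {
  "moves": [
    {"x": 0, "y": 0.001, "z": 0.003, "rx": 0, "ry": 0, "rz": 0, "gripper": -1},
    {"x": 0.025, "y": 0, "z": 0, "rx": 0, "ry": 0, "rz": 0, "gripper": -1},
    {"x": 0.025, "y": 0, "z": 0, "rx": 0, "ry": 0, "rz": 0, "gripper": -1},
    {"x": 0.025, "y": 0, "z": 0, "rx": 0, "ry": 0, "rz": 0, "gripper": -1},
    {"x": 0.02, "y": 0, "z": 0, "rx": 0, "ry": 0, "rz": 0, "gripper": -1},
    {"x": 0, "y": 0, "z": 0, "rx": 0, "ry": 0, "rz": 0, "gripper": -1},
    {"x": 0, "y": 0, "z": 0, "rx": 0, "ry": 0, "rz": 0, "gripper": -1}
  ]
}}

```text
clock: 9.52
position: [0.4894, 0.0914, 0.0986]
tool_rot: [3.12, 0.37, -0.001]
force: [0.1, -0.4, -1.6]
width: 0.0214
grip_force: 59.1
```

```bash
python3 -c "
from h import *
rackpose()
im,c=snap('wrist','w5')
cv2.imwrite('pics/w5c.png',cv2.resize(im[0:260,200:440,::-1],None,fx=2,fy=2))
"
```

```text
t 9.53 mid along lane_entry -63.2 lateral 0.22 under-floor 0.37 yaw 0.0008 tilt [-0.0005 -0.0001] F along -0.02 lat -0.42 z -1.56 grip 59.1 tau [-0.05  0.01  0.01]
```

View pics/w5c.png

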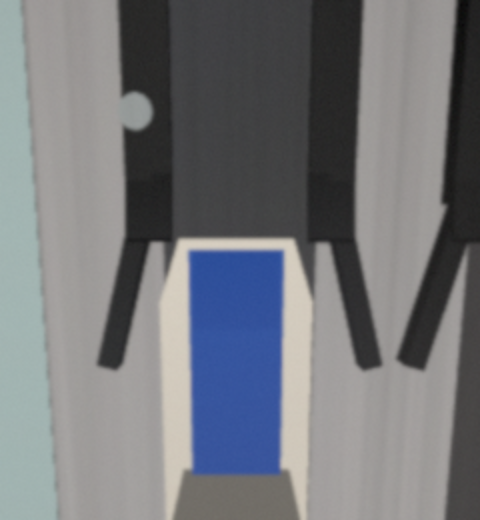

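Crop: the foot front (177..296, v 238) sits just at the lip ends (inner edges 172 and 309), about 0.8 mm left of the middle. I'll shift it right and slide on.

>>> {"op": "step_arm", "data": {
  "moves": [
    {"x": 0, "y": 0.0023, "z": 0, "rx": 0, "ry": 0, "rz": 0, "gripper": -1},
    {"x": 0.015, "y": 0, "z": 0, "rx": 0, "ry": 0, "rz": 0, "gripper": -1},
    {"x": 0.015, "y": 0, "z": 0, "rx": 0, "ry": 0, "rz": 0, "gripper": -1},
    {"x": 0.015, "y": 0, "z": 0, "rx": 0, "ry": 0, "rz": 0, "gripper": -1},
    {"x": 0, "y": 0, "z": 0, "rx": 0, "ry": 0, "rz": 0, "gripper": -1}
  ]
}}

```text
clock: 10.2
position: [0.5035, 0.0942, 0.0987]
tool_rot: [3.12, 0.371, 0.001]
force: [-0.4, -0.0, -1.1]
width: 0.0214
grip_force: 59.1
```

```bash
python3 -c "
from h import *
rackpose()"
```

```text
t 10.20 mid along lane_entry -48.7 lateral -0.38 under-floor 0.52 yaw 0.0011 tilt [ 0.0005 -0.    ] F along -0.38 lat 0.05 z -1.11 grip 59.1 tau [-0.03  0.07  0.02]
```

Foot front is 6 mm past the entry with no resistance. Continuing.

>>> {"op": "step_arm", "data": {
  "moves": [
    {"x": 0.017, "y": 0, "z": 0, "rx": 0, "ry": 0, "rz": 0, "gripper": -1},
    {"x": 0.017, "y": 0, "z": 0, "rx": 0, "ry": 0, "rz": 0, "gripper": -1},
    {"x": 0.017, "y": 0, "z": 0, "rx": 0, "ry": 0, "rz": 0, "gripper": -1},
    {"x": 0.017, "y": 0, "z": 0, "rx": 0, "ry": 0, "rz": 0, "gripper": -1},
    {"x": 0, "y": 0, "z": 0, "rx": 0, "ry": 0, "rz": 0, "gripper": -1}
  ]
}}

```text
clock: 10.82
position: [0.5233, 0.0989, 0.0987]
tool_rot: [3.12, 0.371, 0.001]
force: [0.2, -0.2, -0.8]
width: 0.0214
grip_force: 59.1
```

```bash
python3 -c "
from h import *
rackpose()"
```

```text
t 10.82 mid along lane_entry -28.4 lateral -0.37 under-floor 0.53 yaw 0.0010 tilt [0.0005 0.    ] F along 0.19 lat -0.25 z -0.82 grip 59.1 tau [-0.01 -0.02  0.06]
```

>>> {"op": "step_arm", "data": {
  "moves": [
    {"x": 0.016, "y": 0, "z": 0, "rx": 0, "ry": 0, "rz": 0, "gripper": -1},
    {"x": 0.016, "y": 0, "z": 0, "rx": 0, "ry": 0, "rz": 0, "gripper": -1},
    {"x": 0.016, "y": 0, "z": 0, "rx": 0, "ry": 0, "rz": 0, "gripper": -1},
    {"x": 0.016, "y": 0, "z": 0, "rx": 0, "ry": 0, "rz": 0, "gripper": -1},
    {"x": 0.016, "y": 0, "z": 0, "rx": 0, "ry": 0, "rz": 0, "gripper": -1},
    {"x": 0.016, "y": 0, "z": 0, "rx": 0, "ry": 0, "rz": 0, "gripper": -1},
    {"x": 0.016, "y": 0, "z": 0, "rx": 0, "ry": 0, "rz": 0, "gripper": -1},
    {"x": 0, "y": 0, "z": 0, "rx": 0, "ry": 0, "rz": 0, "gripper": -1},
    {"x": 0, "y": 0, "z": 0, "rx": 0, "ry": 0, "rz": 0, "gripper": -1}
  ]
}}

```text
clock: 11.95
position: [0.5553, 0.1066, 0.0986]
tool_rot: [3.12, 0.37, -0.001]
force: [-0.0, 0.4, -2.1]
width: 0.0214
grip_force: 59.1
```

```bash
python3 -c "
from h import *
rackpose()"
```

```text
t 11.95 mid along lane_entry 4.4 lateral -0.38 under-floor 0.42 yaw 0.0008 tilt [-0.0004 -0.0001] F along 0.08 lat 0.40 z -2.05 grip 59.1 tau [-0.04  0.   -0.  ]
```

>>> {"op": "step_arm", "data": {
  "moves": [
    {"x": 0.007, "y": 0, "z": 0, "rx": 0, "ry": 0, "rz": 0, "gripper": -1},
    {"x": 0.007, "y": 0, "z": 0, "rx": 0, "ry": 0, "rz": 0, "gripper": -1},
    {"x": 0.007, "y": 0, "z": 0, "rx": 0, "ry": 0, "rz": 0, "gripper": -1},
    {"x": 0.007, "y": 0, "z": 0, "rx": 0, "ry": 0, "rz": 0, "gripper": -1},
    {"x": 0.007, "y": 0, "z": 0, "rx": 0, "ry": 0, "rz": 0, "gripper": -1},
    {"x": 0.007, "y": 0, "z": 0, "rx": 0, "ry": 0, "rz": 0, "gripper": -1}
  ]
}}

```text
clock: 12.7
position: [0.5679, 0.1096, 0.0987]
tool_rot: [3.12, 0.37, -0.0]
force: [0.6, -0.4, -1.8]
width: 0.0215
grip_force: 59.1
```

>>> {"op": "step_arm", "data": {
  "moves": [
    {"x": 0.007, "y": 0, "z": 0, "rx": 0, "ry": 0, "rz": 0, "gripper": -1},
    {"x": 0.007, "y": 0, "z": 0, "rx": 0, "ry": 0, "rz": 0, "gripper": -1},
    {"x": 0.007, "y": 0, "z": 0, "rx": 0, "ry": 0, "rz": 0, "gripper": -1}
  ]
}}

```text
clock: 13.08
position: [0.5731, 0.1109, 0.0984]
tool_rot: [-3.12, -0.37, 0.004]
force: [-6.0, -1.3, 2.5]
width: 0.0215
grip_force: 59.3
```

```bash
python3 -c "
from h import *
rackpose()"
```

```text
t 13.07 mid along lane_entry 22.5 lateral -0.27 under-floor 0.12 yaw 0.0009 tilt [-0.0023 -0.0002] F along -6.11 lat 0.13 z 2.54 grip 59.3 tau [-0.21  1.03  0.03]
```

>>> {"op": "step_arm", "data": {
  "moves": [
    {"x": 0.006, "y": 0, "z": 0, "rx": 0, "ry": 0, "rz": 0, "gripper": -1},
    {"x": 0.006, "y": 0, "z": 0, "rx": 0, "ry": 0, "rz": 0, "gripper": -1},
    {"x": 0.006, "y": 0, "z": 0, "rx": 0, "ry": 0, "rz": 0, "gripper": -1}
  ]
}}

```text
clock: 13.45
position: [0.5772, 0.1116, 0.0984]
tool_rot: [-3.12, -0.369, 0.007]
force: [-7.3, -1.8, 5.2]
width: 0.0212
grip_force: 59.7
```

>>> {"op": "step_arm", "data": {
  "moves": [
    {"x": 0.006, "y": 0, "z": 0, "rx": 0, "ry": 0, "rz": 0, "gripper": -1},
    {"x": 0.006, "y": 0, "z": 0, "rx": 0, "ry": 0, "rz": 0, "gripper": -1},
    {"x": 0.006, "y": 0, "z": 0, "rx": 0, "ry": 0, "rz": 0, "gripper": -1}
  ]
}}

```text
clock: 13.82
position: [0.5821, 0.1127, 0.0984]
tool_rot: [-3.12, -0.369, 0.009]
force: [-9.3, -1.7, 6.9]
width: 0.0212
grip_force: 59.9
```

```bash
python3 -c "
from h import *
rackpose()"
```

```text
t 13.82 mid along lane_entry 31.4 lateral -0.64 under-floor 0.10 yaw 0.0002 tilt [-0.0055 -0.0004] F along -9.45 lat 0.50 z 6.90 grip 59.9 tau [-0.39  1.65  0.05]
```

>>> {"op": "step_arm", "data": {
  "moves": [
    {"x": 0.006, "y": 0, "z": 0, "rx": 0, "ry": 0, "rz": 0, "gripper": -1},
    {"x": 0.006, "y": 0, "z": 0, "rx": 0, "ry": 0, "rz": 0, "gripper": -1},
    {"x": 0.006, "y": 0, "z": 0, "rx": 0, "ry": 0, "rz": 0, "gripper": -1}
  ]
}}

```text
clock: 14.2
position: [0.588, 0.1142, 0.0984]
tool_rot: [-3.12, -0.37, 0.006]
force: [-6.0, -1.4, 4.2]
width: 0.0211
grip_force: 59.7
```

>>> {"op": "step_arm", "data": {
  "moves": [
    {"x": 0.006, "y": 0, "z": 0, "rx": 0, "ry": 0, "rz": 0, "gripper": -1},
    {"x": 0.006, "y": 0, "z": 0, "rx": 0, "ry": 0, "rz": 0, "gripper": -1},
    {"x": 0.006, "y": 0, "z": 0, "rx": 0, "ry": 0, "rz": 0, "gripper": -1}
  ]
}}

```text
clock: 14.58
position: [0.5935, 0.1155, 0.0984]
tool_rot: [-3.12, -0.37, 0.005]
force: [-4.9, -0.7, 2.3]
width: 0.0216
grip_force: 59.7
```

```bash
python3 -c "
from h import *
rackpose()"
```

```text
t 14.57 mid along lane_entry 43.4 lateral -0.55 under-floor 0.13 yaw 0.0004 tilt [-0.0034 -0.0004] F along -4.96 lat 0.52 z 2.33 grip 59.7 tau [-0.24  0.96  0.  ]
```

>>> {"op": "step_arm", "data": {
  "moves": [
    {"x": 0.005, "y": 0, "z": 0, "rx": 0, "ry": 0, "rz": 0, "gripper": -1},
    {"x": 0.005, "y": 0, "z": 0, "rx": 0, "ry": 0, "rz": 0, "gripper": -1},
    {"x": 0.004, "y": 0, "z": 0, "rx": 0, "ry": 0, "rz": 0, "gripper": -1},
    {"x": 0, "y": 0, "z": 0, "rx": 0, "ry": 0, "rz": 0, "gripper": -1}
  ]
}}

```text
clock: 15.08
position: [0.5977, 0.1166, 0.0984]
tool_rot: [3.12, 0.37, -0.005]
force: [-4.7, -1.4, 1.0]
width: 0.0215
grip_force: 59.6
```

>>> {"op": "step_arm", "data": {
  "moves": [
    {"x": 0.003, "y": 0, "z": 0, "rx": 0, "ry": 0, "rz": 0, "gripper": -1},
    {"x": 0, "y": 0, "z": 0, "rx": 0, "ry": 0, "rz": 0, "gripper": -1}
  ]
}}

```text
clock: 15.32
position: [0.5986, 0.1168, 0.0984]
tool_rot: [-3.12, -0.37, 0.005]
force: [-5.4, -1.0, 1.9]
width: 0.0218
grip_force: 59.6
```

>>> {"op": "step_arm", "data": {
  "moves": [
    {"x": 0.003, "y": 0, "z": 0, "rx": 0, "ry": 0, "rz": 0, "gripper": -1},
    {"x": 0, "y": 0, "z": 0, "rx": 0, "ry": 0, "rz": 0, "gripper": -1}
  ]
}}

```text
clock: 15.58
position: [0.5995, 0.117, 0.0984]
tool_rot: [3.12, 0.37, -0.005]
force: [-3.4, -1.6, 1.7]
width: 0.0213
grip_force: 59.6
```

```bash
python3 -c "
from h import *
rackpose()"
```

```text
t 15.57 mid along lane_entry 49.6 lateral -0.51 under-floor 0.13 yaw 0.0005 tilt [-0.0029 -0.0004] F along -3.63 lat -0.78 z 1.65 grip 59.6 tau [-0.2   0.8   0.01]
```

Still riding, so I'll go on in 1 mm steps.

>>> {"op": "step_arm", "data": {
  "moves": [
    {"x": 0.003, "y": 0, "z": 0, "rx": 0, "ry": 0, "rz": 0, "gripper": -1},
    {"x": 0, "y": 0, "z": 0, "rx": 0, "ry": 0, "rz": 0, "gripper": -1}
  ]
}}

```text
clock: 15.82
position: [0.6004, 0.1173, 0.0984]
tool_rot: [3.12, 0.37, -0.005]
force: [-5.1, -1.5, 1.8]
width: 0.0211
grip_force: 59.6
```

```bash
python3 -c "
from h import *
rackpose()"
```

```text
t 15.82 mid along lane_entry 50.5 lateral -0.48 under-floor 0.13 yaw 0.0005 tilt [-0.0029 -0.0004] F along -5.29 lat -0.29 z 1.82 grip 59.6 tau [-0.21  0.87 -0.01]
```

>>> {"op": "step_arm", "data": {
  "moves": [
    {"x": 0.003, "y": 0, "z": 0, "rx": 0, "ry": 0, "rz": 0, "gripper": -1},
    {"x": 0, "y": 0, "z": 0, "rx": 0, "ry": 0, "rz": 0, "gripper": -1}
  ]
}}

```text
clock: 16.08
position: [0.6013, 0.1175, 0.0984]
tool_rot: [3.12, 0.37, -0.005]
force: [-5.2, -0.7, 1.2]
width: 0.0213
grip_force: 59.6
```

```bash
python3 -c "
from h import *
rackpose()"
```

```text
t 16.07 mid along lane_entry 51.4 lateral -0.50 under-floor 0.13 yaw 0.0005 tilt [-0.0028 -0.0004] F along -5.24 lat 0.55 z 1.17 grip 59.6 tau [-0.19  0.84 -0.01]
```

>>> {"op": "step_arm", "data": {
  "moves": [
    {"x": 0.003, "y": 0, "z": 0, "rx": 0, "ry": 0, "rz": 0, "gripper": -1},
    {"x": 0, "y": 0, "z": 0, "rx": 0, "ry": 0, "rz": 0, "gripper": -1}
  ]
}}

```text
clock: 16.32
position: [0.6021, 0.1177, 0.0984]
tool_rot: [3.12, 0.37, -0.005]
force: [-5.2, -2.0, 1.9]
width: 0.0214
grip_force: 59.6
```

```bash
python3 -c "
from h import *
rackpose()"
```

```text
t 16.32 mid along lane_entry 52.3 lateral -0.49 under-floor 0.11 yaw 0.0006 tilt [-0.0029 -0.0004] F along -5.52 lat -0.75 z 1.91 grip 59.6 tau [-0.17  0.83 -0.03]
```

>>> {"op": "step_arm", "data": {
  "moves": [
    {"x": 0.003, "y": 0, "z": 0, "rx": 0, "ry": 0, "rz": 0, "gripper": -1},
    {"x": 0, "y": 0, "z": 0, "rx": 0, "ry": 0, "rz": 0, "gripper": -1}
  ]
}}

```text
clock: 16.58
position: [0.603, 0.1179, 0.0984]
tool_rot: [3.12, 0.37, -0.005]
force: [-4.7, -0.3, 1.4]
width: 0.0215
grip_force: 59.6
```

```bash
python3 -c "
from h import *
rackpose()"
```

```text
t 16.57 mid along lane_entry 53.2 lateral -0.49 under-floor 0.09 yaw 0.0005 tilt [-0.0029 -0.0004] F along -4.67 lat 0.85 z 1.42 grip 59.6 tau [-0.2   0.81  0.02]
```

>>> {"op": "step_arm", "data": {
  "moves": [
    {"x": 0.003, "y": 0, "z": 0, "rx": 0, "ry": 0, "rz": 0, "gripper": -1},
    {"x": 0, "y": 0, "z": 0, "rx": 0, "ry": 0, "rz": 0, "gripper": -1}
  ]
}}

```text
clock: 16.82
position: [0.6039, 0.1181, 0.0984]
tool_rot: [3.12, 0.37, -0.004]
force: [-5.3, -0.9, 1.1]
width: 0.0215
grip_force: 59.6
```

```bash
python3 -c "
from h import *
rackpose()"
```

```text
t 16.82 mid along lane_entry 54.2 lateral -0.51 under-floor 0.12 yaw 0.0005 tilt [-0.0028 -0.0004] F along -5.34 lat 0.32 z 1.15 grip 59.6 tau [-0.21  0.72 -0.09]
```

>>> {"op": "step_arm", "data": {
  "moves": [
    {"x": 0.003, "y": 0, "z": 0, "rx": 0, "ry": 0, "rz": 0, "gripper": -1},
    {"x": 0, "y": 0, "z": 0, "rx": 0, "ry": 0, "rz": 0, "gripper": -1}
  ]
}}

```text
clock: 17.08
position: [0.6048, 0.1183, 0.0984]
tool_rot: [3.12, 0.37, -0.005]
force: [-4.8, -1.2, 1.2]
width: 0.0216
grip_force: 59.6
```

```bash
python3 -c "
from h import *
rackpose()"
```

```text
t 17.07 mid along lane_entry 55.1 lateral -0.48 under-floor 0.11 yaw 0.0005 tilt [-0.0028 -0.0004] F along -4.97 lat -0.01 z 1.19 grip 59.6 tau [-0.21  0.77 -0.02]
```

>>> {"op": "step_arm", "data": {
  "moves": [
    {"x": 0.003, "y": 0, "z": 0, "rx": 0, "ry": 0, "rz": 0, "gripper": -1},
    {"x": 0, "y": 0, "z": 0, "rx": 0, "ry": 0, "rz": 0, "gripper": -1}
  ]
}}

```text
clock: 17.32
position: [0.6057, 0.1186, 0.0984]
tool_rot: [3.12, 0.37, -0.004]
force: [-5.5, -2.2, 1.2]
width: 0.0213
grip_force: 59.6
```

```bash
python3 -c "
from h import *
rackpose()"
```

```text
t 17.32 mid along lane_entry 56.1 lateral -0.45 under-floor 0.10 yaw 0.0005 tilt [-0.0026 -0.0003] F along -5.84 lat -0.88 z 1.21 grip 59.6 tau [-0.25  0.89  0.02]
```

>>> {"op": "step_arm", "data": {
  "moves": [
    {"x": 0.003, "y": 0, "z": 0, "rx": 0, "ry": 0, "rz": 0, "gripper": -1},
    {"x": 0, "y": 0, "z": 0, "rx": 0, "ry": 0, "rz": 0, "gripper": -1}
  ]
}}

```text
clock: 17.58
position: [0.6076, 0.1191, 0.0986]
tool_rot: [3.12, 0.37, -0.001]
force: [-2.0, -1.2, 0.1]
width: 0.0212
grip_force: 59.1
```

```bash
python3 -c "
from h import *
rackpose()"
```

```text
t 17.57 mid along lane_entry 58.2 lateral -0.41 under-floor 0.40 yaw 0.0008 tilt [-0.0004 -0.0002] F along -2.26 lat -0.68 z 0.05 grip 59.1 tau [-0.16  0.5   0.01]
```

The push dropped and the tool jumped 2 mm at about 57 mm: the click. Next is the tug.

>>> {"op": "step_arm", "data": {
  "moves": [
    {"x": -0.004, "y": 0, "z": 0, "rx": 0, "ry": 0, "rz": 0, "gripper": -1},
    {"x": -0.003, "y": 0, "z": 0, "rx": 0, "ry": 0, "rz": 0, "gripper": -1},
    {"x": 0, "y": 0, "z": 0, "rx": 0, "ry": 0, "rz": 0, "gripper": -1}
  ]
}}

```text
clock: 17.95
position: [0.606, 0.1189, 0.0988]
tool_rot: [-3.119, -0.371, -0.001]
force: [-0.6, -0.0, -0.7]
width: 0.0216
grip_force: 59.1
```

```bash
python3 -c "
from h import *
rackpose()"
```

```text
t 17.95 mid along lane_entry 56.7 lateral -0.18 under-floor 0.66 yaw 0.0010 tilt [0.0008 0.0003] F along -0.62 lat 0.12 z -0.68 grip 59.1 tau [ 0.02 -0.04 -0.05]
```

>>> {"op": "step_arm", "data": {
  "moves": [
    {"x": -0.003, "y": 0, "z": 0, "rx": 0, "ry": 0, "rz": 0, "gripper": -1},
    {"x": 0, "y": 0, "z": 0, "rx": 0, "ry": 0, "rz": 0, "gripper": -1}
  ]
}}

```text
clock: 18.2
position: [0.6057, 0.1188, 0.099]
tool_rot: [-3.12, -0.371, -0.004]
force: [3.0, 1.6, -3.1]
width: 0.0211
grip_force: 59.0
```

```bash
python3 -c "
from h import *
rackpose()"
```

```text
t 18.20 mid along lane_entry 56.6 lateral -0.24 under-floor 0.90 yaw 0.0010 tilt [0.0023 0.0003] F along 3.29 lat 0.81 z -3.10 grip 59.0 tau [ 0.17 -0.76  0.02]
```

The catch is holding (position fixed, 3.3 N). I'll pull a little more, to about 5 N.

>>> {"op": "step_arm", "data": {
  "moves": [
    {"x": -0.002, "y": 0, "z": 0, "rx": 0, "ry": 0, "rz": 0, "gripper": -1},
    {"x": 0, "y": 0, "z": 0, "rx": 0, "ry": 0, "rz": 0, "gripper": -1},
    {"x": 0, "y": 0, "z": 0, "rx": 0, "ry": 0, "rz": 0, "gripper": -1}
  ]
}}

```text
clock: 18.58
position: [0.6056, 0.1188, 0.0992]
tool_rot: [-3.12, -0.371, -0.005]
force: [6.1, 0.6, -2.5]
width: 0.0217
grip_force: 58.9
```

```bash
python3 -c "
from h import *
rackpose()"
```

```text
t 18.57 mid along lane_entry 56.5 lateral -0.23 under-floor 1.06 yaw 0.0012 tilt [0.0033 0.0005] F along 6.06 lat -0.85 z -2.49 grip 58.9 tau [ 0.27 -1.17  0.  ]
```

>>> {"op": "step_arm", "data": {
  "moves": [
    {"x": 0.005, "y": 0, "z": 0, "rx": 0, "ry": 0, "rz": 0, "gripper": -1},
    {"x": 0, "y": 0, "z": 0, "rx": 0, "ry": 0, "rz": 0, "gripper": -1},
    {"x": 0, "y": 0, "z": 0, "rx": 0, "ry": 0, "rz": 0, "gripper": -0.2},
    {"x": 0, "y": 0, "z": 0, "rx": 0, "ry": 0, "rz": 0, "gripper": -0.2},
    {"x": 0, "y": 0, "z": 0, "rx": 0, "ry": 0, "rz": 0, "gripper": -0.2},
    {"x": 0, "y": 0, "z": 0, "rx": 0, "ry": 0, "rz": 0, "gripper": -0.2}
  ]
}}

```text
clock: 19.32
position: [0.6055, 0.1187, 0.0986]
tool_rot: [-3.12, -0.37, 0.001]
force: [-0.4, -0.5, 0.8]
width: 0.0345
grip_force: 0.0
```

>>> {"op": "step_arm", "data": {
  "moves": [
    {"x": 0, "y": 0, "z": -0.03, "rx": 0, "ry": 0, "rz": 0, "gripper": -0.2},
    {"x": 0, "y": 0, "z": -0.08, "rx": 0, "ry": 0, "rz": 0, "gripper": -0.2},
    {"x": 0, "y": 0, "z": -0.12, "rx": 0, "ry": 0, "rz": 0, "gripper": -0.2},
    {"x": 0, "y": 0, "z": -0.15, "rx": 0, "ry": 0, "rz": 0, "gripper": -0.2},
    {"x": 0, "y": 0, "z": -0.15, "rx": 0, "ry": 0, "rz": 0, "gripper": -0.2},
    {"x": 0, "y": 0, "z": 0, "rx": 0, "ry": 0, "rz": 0, "gripper": -0.2},
    {"x": 0, "y": 0, "z": 0, "rx": 0, "ry": 0, "rz": 0, "gripper": -0.2}
  ]
}}

```text
clock: 20.2
position: [0.6052, 0.1189, 0.2576]
tool_rot: [-3.119, -0.371, 0.001]
force: [-0.4, 0.9, 0.5]
width: 0.034
grip_force: 0.0
```

```bash
python3 -c "
from h import *
im,c=snap('wrist','w6'); print(sense()['width'],sense()['force'])
cv2.imwrite('pics/w6c.png',cv2.resize(im[60:360,180:480,::-1],None,fx=1.8,fy=1.8))
"
```

```text
0.033980603179124914 [ 0.69775613 -0.48810511 -0.60349991]
```

View pics/w6c.png

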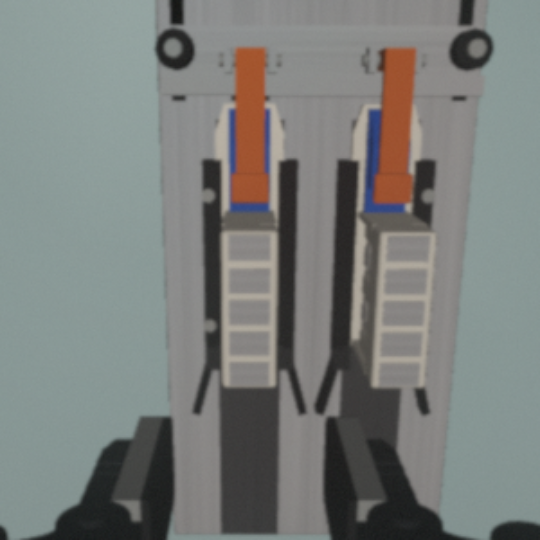

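The cartridge sits in the left lane at the same depth as its neighbour: fronts at v 105, catch tips at (250,188) and (393,188), both behind the lugs. The gripper is clear of everything.

```bash
python3 -c "
from h import *
print(order.sign_off())"
```

```text
the job is handed in; nothing more can be done
None
```

The cartridge is locked in the left-hand lane: I felt the catch click at about 57 mm past the lane entry, it held a tug of about 6 N, and I released it and handed the job in at about 20 s (the verdict wasn't shown).

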